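# Hang a shoe last below the link on the drop stand

### The arm

A 6-joint arm with a two-finger parallel gripper is mounted at the origin on the work surface. World frame = base frame: x ahead of the robot, y to its left, z up, the work surface at z = 0. Lengths are in m, angles in rad, forces in N, time in s.
With the tool pointing down it reaches from about 0.3 to 0.875 m from the base axis. Payload 6.4 kg.
Tool frame: the origin (TCP) lies midway between the tips of the shut fingers; the grasp point (between the pads) lies 19 mm behind it (grip_depth is the distance from the TCP to the grasp point, in m); y points along the fingers, z is the direction in which the jaws open and shut, and the axes are right-handed (so a half turn about y gives the same grasp; the last joint's range is limited). The gripper opens to 85 mm and grips with 20 to 120 N. Pads are 22 mm wide; open, the fingers measure 114 mm over their backs; the gripper's body (76 mm by 85 mm) begins 54 mm behind the grasp point. The pads swing forward as they close: fully open they stand 13 mm farther back than shut.
Start: joints at [1.143, 0.181, 1.607, -0, 1.354, -0.206], TCP at [0.126, 0.561, 0.231] pointing down, gripper open.
Joint ranges: [-2.99, 2.99], [-0.89, 2.07], [0.3, 2.58], [-1.14, 4.28], [0, 2.63], [-3.12, 3.12]. Speed limits (rad/s): [2.57, 2.57, 3.01, 3.14, 3.14, 3.14].

### API

Orientations are given as a unit quaternion [x, y, z, w].
In Python, from rig import state, get_image, calibration, sign_off, grip_depth gives the robot as it stands.
- The arm moves only by the shell command python3 -m handwheel 'ROWS' [OPENING] [FORCE]. ROWS is a JSON object of lists of equal length, an entry for each row: "dp": the shift along the tool's x, y, z normalised to -1 to 1, where 1 is 200 mm, a list of three; "roll": the turn about the tool's y normalised to -1 to 1, where 1 is 0.5 rad. In form: {"dp": [[tx, ty, tz], ...], "roll": [roll, ...]}. A call has 1 to 12 rows; each row is the pose to reach, as a shift and turn from the pose commanded when the call began, along the tool's axes at that moment; what a row does not reach only later rows make up. A row lasts 1/12 s, in which the tool goes at most 41.7 mm and 7.16 degrees, less where a joint would pass 70% of its speed; a pose out of reach is approached as far as the arm can. A call with a number of a shift or a turn outside -1 to 1 is refused whole. A call with a gripper value outside its range is refused whole. OPENING is the closure, from -1 (fully open) to 1 (shut), set as the call begins (- or left out, the last holds). The fingers move at their own pace and stop on an object; FORCE is the grip in N (left out, the last holds). Time passes only in rows, so rows that repeat a pose let the fingers close. It gives the time, the measured TCP pose, the force and the opening at its end, in the units of the state.
- state(): the state, without advancing time (a new reading comes with each control period).
- get_image(name): name is "scene" or "top" or "wrist"; returns the picture (400x640x3 uint8, red, green, blue); there is no depth.
- calibration(name): a dict with "camera_matrix" (3x3 intrinsics, pixels), "R" (3x3) and "t" (3): a world point X has camera coordinates R X + t. Camera axes: x right, y down, z forward; pixel columns grow to the right and rows downward; lengths in m; the calibration is good to about 2 mm. The wrist camera is an equidistant fisheye: a pixel r from the principal point sees the ray r / f radians off the axis. A picture is of the moment at which its call begins: read the wrist's pose just before it. calibration takes no time and is no camera call; for the wrist camera it gives the pose at the moment of the call.
- sign_off(): hands the job in, once; it reports no verdict.
The state is a dict: "time": time; "joint_pos": joint angles; "dq": joint speeds; "joint_efforts": joint torques, N m; "tcp_pos": TCP position; "tcp_rot": TCP orientation; "wrist_force": force on the tool from outside, world axes, zero at the start; "torque": the same for the moment, N m; "width": finger opening in m.
Only numpy, scipy, OpenCV 4.12 (cv2) and the standard library are available. Lean on these libraries where they do the work, as an engineer would, in place of code of your own. Each camera call takes 0.05 s, during which the arm holds its last target.

### The job

Hang the shoe last that has a wire hook from the lower loop of the steel link on the drop stand, so that its hook sits in the bottom of the loop. Then, still holding the last, draw the chain gently straight down until the stand's arm is firmly on its stop, pulling there with about 12 N for half a second and never more than 20 N. Let go so that link and last hang still, clear of the bench, without knocking the stand or moving anything else.

Things in the scene. Friction and masses are not known exactly. Their poses are not given: they have to be found in the camera images.
- stand: Drop stand fixed to the bench: grey base plate 100 x 90 x 12, steel post 20 diameter, 432 high, a grey carriage on it, and a steel wire arm (8 diameter) from the carriage towards the robot, about 330 up, bent so that its last 70 run along the stand's x to an upturned tip (x = -21 mm) with a dip. Origin: on the bench below the dip; z up; the post's axis is at x = 110, y = 60 mm.
- dip (a point): Top of the wire in the arm's dip, where the link hangs; it goes down with the arm. Carriage and arm stay put under the chain's weight and slide down when pulled with roughly 6 N; the arm also springs about 1 mm per N. The stop, a dark collar clamped on the post, is 12 to 30 mm below the carriage, differently each time: at the stop the pull rises above the sliding force.
- link: Flat link of 6 mm steel wire, 137 high, 60 wide, in its own y-z plane, hanging loose in the arm's dip by its upper eye; it swings when touched. Origin: underside of the eye's top; z up, x away from the arm's tip. The lower loop is open from z = -77 (middle of its top) to -125 mm, 48 wide inside, narrowing below z = -104 to a level bottom 10 wide. 0.09 kg.
- loop_bottom (a point): Upper side of the bottom wire of the link's lower loop, in the middle, 125 mm below the link's origin: here the hook must sit.
- last: Small wooden shoe last, sole down, wire hook on top, about 0.26 kg; 158 long, 58 wide, wood 80 high. Origin: on the sole below the hook's crown; z up, toe to -x (x = -107 to 51 mm). Block to hold it by: 36 wide in y, x = -42 to 44, z = 30 to 80 mm; the instep slopes down in front of it to the 26 high toe.
- hook_crown (a point): Underside of the crown of the last's hook, on the last at x = 0, y = 0, z = 125 mm; it comes to rest on loop_bottom. The hook is 6 mm wire in the last's x-z plane, open downwards: shank at x = -9 mm, crown's top at z = 131, nose at x = 9 mm ending at z = 106 mm, inner gap 12 mm.
- plain_last: Bystander: a somewhat larger wooden last (177 long, 90 high) without a hook. Origin on its sole; to be left alone.
- jar: Bystander: amber glass jar with a steel lid, 68 diameter, 85 high. Origin: centre of its underside; to be left alone.
- tin: Bystander: flat round metal tin of wax, 85 diameter, 29 high, with a brass lid. Origin: centre of its underside; to be left alone.
There are look-alikes about, which are no part of the job. Leave any black or red look-alike of the last alone.

How it is judged:
By the outcome, as a careful person would: the job done as asked, in the order asked, and still so for the second after the job is handed in, with the robot touching nothing.
It also fails if it takes over 70 s, if anything falls off the work surface, if the arm or the gripper's body presses on something with over 40 N, if the wrist force passes 120 N, or if a joint passes its speed limit or range.

## Working session

There is one attempt and no reset: what is moved stays moved. The work goes in short steps, Python scripts to look and compute and a shell command to move; the robot and the scene stay as the last step left them, time stands still between calls to the robot, and variables do not carry over. Pictures are saved under pics/ and viewed, and the job is handed in when it is done.

```bash
ls; mkdir -p pics; python3 - <<'E'
from rig import *
import rig,cv2
s=state();print(s)
for n in("scene","top","wrist"):
    c=calibration(n);print(n,c)
    cv2.imwrite(f"pics/{n}0.png",get_image(n)[:,:,::-1])
print(grip_depth)
E
```

```text
pics
{'time': 0.0, 'joint_pos': array([ 1.14271366e+00,  1.81530488e-01,  1.60800805e+00, -1.63905682e-05,
        1.35381314e+00, -2.06328860e-01]), 'dq': array([-0.00085543, -0.00033053, -0.00028187, -0.00132623, -0.00155159,
       -0.00102743]), 'joint_efforts': array([ 2.06272394e-03, -4.44872618e+01, -3.51338160e+01, -1.16607239e-04,
        8.94107478e-03, -3.40337533e-05]), 'tcp_pos': array([0.12623398, 0.56040152, 0.23039007]), 'tcp_rot': array([ 0.70335727, -0.0784286 ,  0.07805139, -0.70217198]), 'wrist_force': array([-0.22874751,  0.50594638, -0.2653302 ]), 'torque': array([0.04199247, 0.02278223, 0.01016076]), 'width': 0.08550027939616128}
scene {'camera_matrix': array([[376.2927629 ,   0.        , 328.02572145],
       [  0.        , 376.2927629 , 205.31859228],
       [  0.        ,   0.        ,   1.        ]]), 'R': array([[ 0.63483521,  0.77264059, -0.00328365],
       [ 0.46843794, -0.38826182, -0.79361114],
       [-0.6144511 ,  0.50227411, -0.60841644]]), 't': array([-0.3382412 , -0.08784458,  1.44960978])}
top {'camera_matrix': array([[406.04450388,   0.        , 321.64444613],
       [  0.        , 406.04450388, 200.18454627],
       [  0.        ,   0.        ,   1.        ]]), 'R': array([[ 0.05681799, -0.99837872,  0.00341204],
       [-0.97377828, -0.0561714 , -0.22045553],
       [ 0.22028977,  0.00920327, -0.97539106]]), 't': array([-0.03591176,  0.55763957,  1.20473597])}
wrist {'camera_matrix': array([[309.70691629,   0.        , 320.65282871],
       [  0.        , 309.70691629, 201.96586363],
       [  0.        ,   0.        ,   1.        ]]), 'R': array([[ 2.20916952e-01,  9.75292288e-01, -8.08429299e-04],
       [ 9.35290843e-01, -2.11620975e-01,  2.83632864e-01],
       [ 2.76453864e-01, -6.34154243e-02, -9.58932607e-01]]), 't': array([-0.57640862, -0.03566616,  0.38063516])}
0.0187
```

View pics/scene0.png

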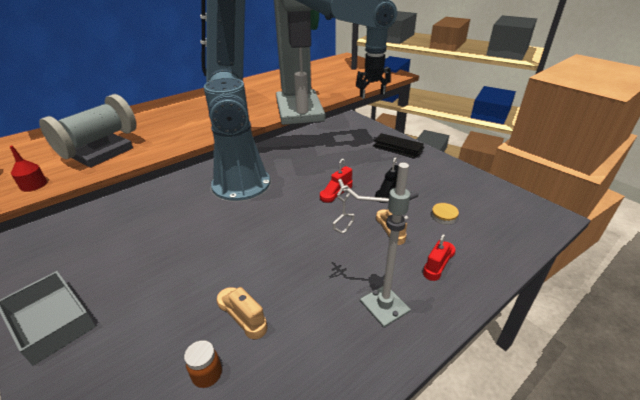

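View pics/top0.png

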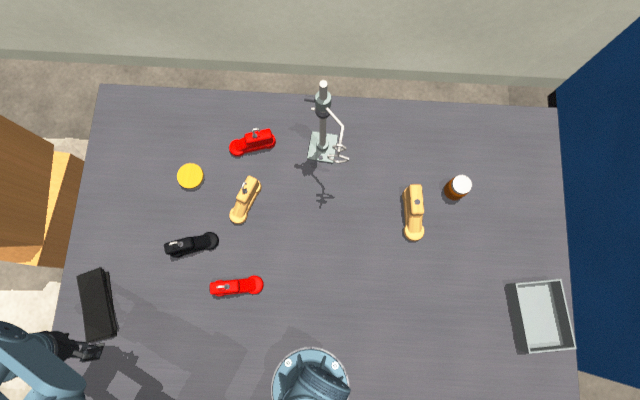

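View pics/wrist0.png

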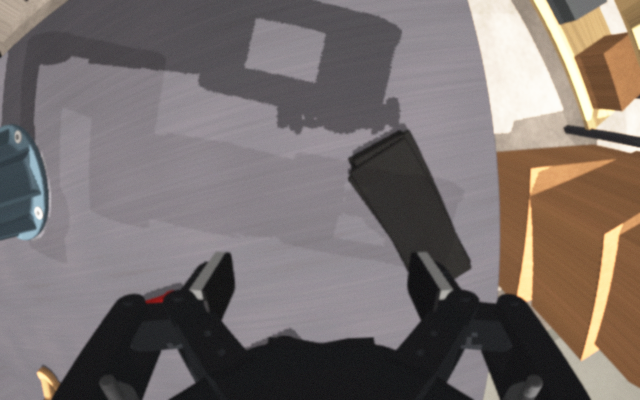

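The wooden last with the hook is near (245,200) in top and (392,225) in scene. The plain one is at (413,212) in top. The stand is at (325,130) in top. I'll zoom in next.

```bash
python3 - <<'E'
import cv2
t=cv2.imread("pics/top0.png");s=cv2.imread("pics/scene0.png")
cv2.imwrite("pics/t_last.png",cv2.resize(t[165:235,210:280],None,fx=8,fy=8,interpolation=cv2.INTER_CUBIC))
cv2.imwrite("pics/t_stand.png",cv2.resize(t[75:215,285:365],None,fx=4,fy=4,interpolation=cv2.INTER_CUBIC)) 
cv2.imwrite("pics/s_stand.png",cv2.resize(s[150:330,310:470],None,fx=3.3,fy=3.3,interpolation=cv2.INTER_CUBIC))
E
```

```text
(no output)
```

View pics/t_last.png

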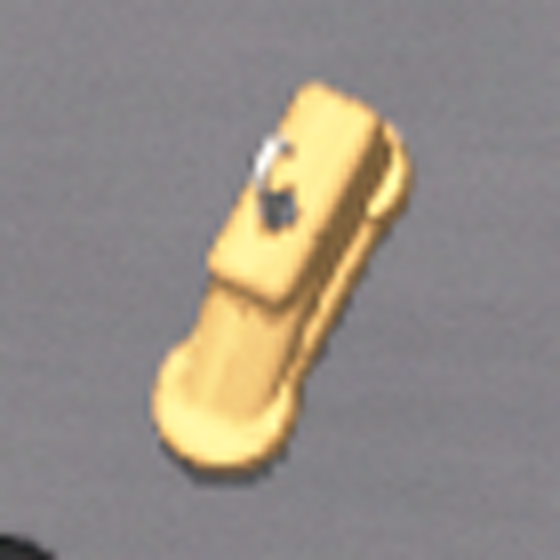

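View pics/t_stand.png

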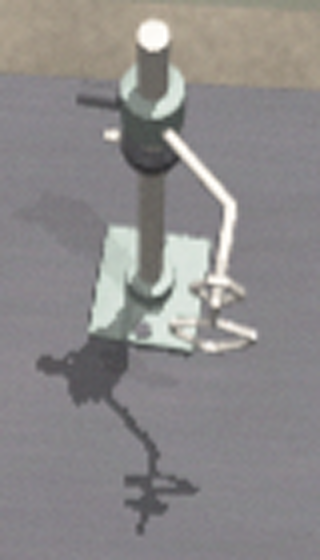

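View pics/s_stand.png

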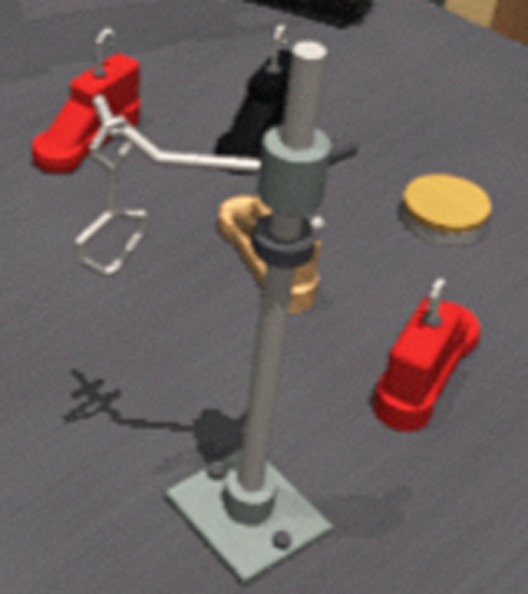

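```bash
cat > h.py <<'E'
import numpy as np,cv2
from rig import *
from scipy.spatial.transform import Rotation as Ro
def cam(n):
    c=calibration(n);return c["camera_matrix"],c["R"],c["t"]
def ray(n,px,c=None):
    K,R,t=c or cam(n)
    d=np.array([(px[0]-K[0,2])/K[0,0],(px[1]-K[1,2])/K[1,1],1.])
    if n=="wrist":
        u=d[:2];th=np.linalg.norm(u);d=np.r_[u/th*np.sin(th),np.cos(th)]
    return -R.T@t,R.T@(d/np.linalg.norm(d))
def onz(n,px,z,c=None):
    o,d=ray(n,px,c);return o+d*(z-o[2])/d[2]
def tri(a,b):
    (o1,d1),(o2,d2)=a,b
    A=np.stack([d1,-d2],1);s=np.linalg.lstsq(A,o2-o1,rcond=None)[0]
    p,q=o1+s[0]*d1,o2+s[1]*d2;return (p+q)/2,np.linalg.norm(p-q)
def proj(n,X,c=None):
    K,R,t=c or cam(n);p=R@np.asarray(X)+t
    if n=="wrist":
        r=np.hypot(*p[:2]);th=np.arctan2(r,p[2]);q=p[:2]/r*th
    else:q=p[:2]/p[2]
    return q*K[0,0]+K[:2,2]
def view(n,name):
    cv2.imwrite(f"pics/{name}.png",get_image(n)[:,:,::-1])
E
python3 - <<'E'
from h import *
s=state();R=Ro.from_quat(s["tcp_rot"]).as_matrix();print(R.round(3))
K,Rw,t=cam("wrist");print("cam in tool",R.T@(-Rw.T@t-s["tcp_pos"]),"axis in tool",R.T@Rw[2])
# crop offsets
T=lambda u,v:(285+u/4,75+v/4); S=lambda u,v:(310+u/3.3,150+v/3.3)
for nm,a,b in [("posttop",(152,35),(308,50)),("tip?",(213,320),(98,98)),]:
    print(nm,tri(ray("top",T(*a)),ray("scene",S(*b))))
L=lambda u,v:(210+u/8,165+v/8)
print("blk corners",[onz("top",L(*p),.08).round(4) for p in[(315,82),(383,120),(285,303),(212,268)]])
print("shank base",onz("top",L(278,210),.082),"heel,toe z0?",onz("top",L(225,475),.0))
print("base corners",[onz("top",T(*p),.012).round(4) for p in[(110,228),(210,240),(190,352),(90,332)]])
E
python3 - <<'E'
import cv2
s=cv2.imread("pics/scene0.png")
cv2.imwrite("pics/s_grip.png",cv2.resize(s[0:110,280:420],None,fx=5,fy=5,interpolation=cv2.INTER_CUBIC))
E
```

```text
[[ 0.976 -0.001  0.22 ]
 [-0.22  -0.001  0.976]
 [-0.    -1.    -0.001]]
cam in tool [-0.07312983 -0.14415154  0.00206278] axis in tool [2.83943531e-01 9.58840898e-01 4.51938987e-04]
posttop (array([0.75582387, 0.00583114, 0.43003325]), np.float64(0.0014595613774273043))
tip? (array([ 0.61509942, -0.03769328,  0.34224085]), np.float64(0.008541604211867507))
blk corners [array([0.6214, 0.2253, 0.08  ]), array([0.6076, 0.1975, 0.08  ]), array([0.5329, 0.2283, 0.08  ]), array([0.545 , 0.2577, 0.08  ])]
shank base [0.56887708 0.23421002 0.082     ] heel,toe z0? [0.47728242 0.26155462 0.        ]
base corners [array([0.8039, 0.0407, 0.012 ]), array([ 0.7981, -0.044 ,  0.012 ]), array([ 0.6984, -0.0322,  0.012 ]), array([0.711 , 0.0516, 0.012 ])]
```

View pics/s_grip.png

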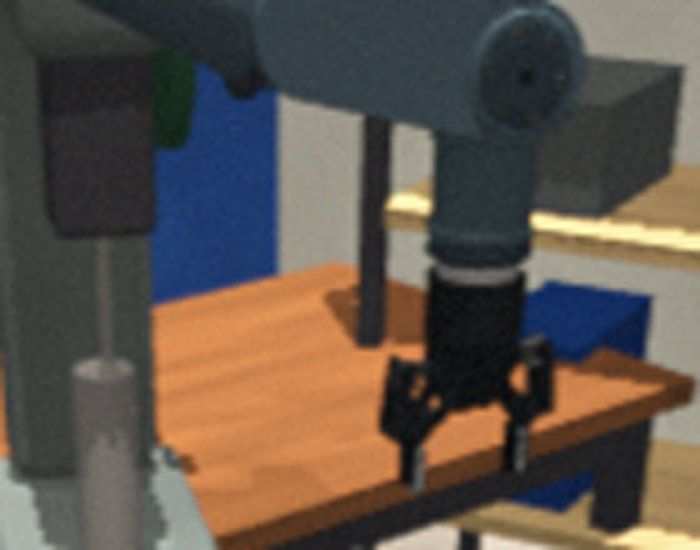

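```bash
python3 -m handwheel '{"dp":[[1,0,-0.5],[1,0,-0.5],[1,0,-0.5],[1,0,-0.5],[1,0,-0.5],[1,0,-0.5],[1,0,-0.5]],"roll":[0,0,0,0,0,0,0]}' -1 20
python3 -m handwheel '{"dp":[[1,0,-0.5],[1,0,-0.5],[1,0,-0.5],[1,0,-0.5],[1,0,-0.5],[1,0,-0.5],[1,0,-0.5],[1,0,-0.5]],"roll":[0.35,0.35,0.35,0.35,0.35,0.35,0.35,0.35]}'
python3 - <<'E'
from h import *
view("wrist","w1");view("top","t1");s=state();print(s["tcp_pos"],s["joint_pos"],s["time"],Ro.from_quat(s["tcp_rot"]).as_matrix().round(3))
E
```

```text
time: 0.73
tcp_pos: [0.3023, 0.4171, 0.2311]
tcp_rot: [0.703, -0.08, 0.08, -0.702]
wrist_force: [0.3, 0.7, 0.6]
width: 0.0849
time: 1.4
tcp_pos: [0.4723, 0.278, 0.2308]
tcp_rot: [0.693, -0.14, 0.139, -0.693]
wrist_force: [-0.7, 0.5, 0.3]
width: 0.0849
[0.47134748 0.27902266 0.23094941] [ 3.17342389e-01  1.21113791e-01  1.67552790e+00  6.75336353e-04
  1.34605334e+00 -8.58095647e-01] 1.5 [[ 0.923 -0.001  0.385]
 [-0.385  0.     0.923]
 [-0.001 -1.    -0.   ]]
```

View pics/w1.png

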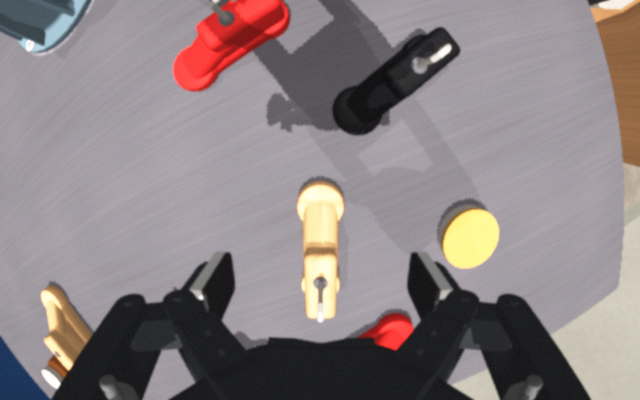

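View pics/t1.png

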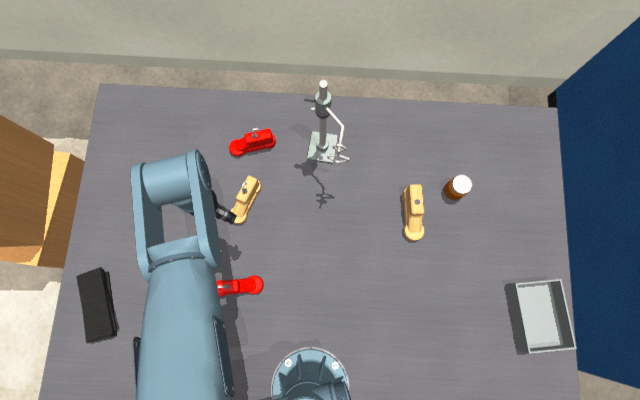

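```bash
python3 - <<'E'
from h import *
s=state();p=s["tcp_pos"]
for z in (.35,.4,.45,.5,.55,.6):
    print(z,onz("top",(172,180),z)[:2]-p[:2], proj("top",[p[0],p[1],z]))
w=cv2.imread("pics/w1.png")
cv2.imwrite("pics/w1c.png",cv2.resize(w[165:335,270:370],None,fx=5,fy=3.5,interpolation=cv2.INTER_CUBIC) if 0 else cv2.resize(w[170:330,260:380],None,fx=3.7,fy=3.7,interpolation=cv2.INTER_CUBIC))
E
```

```text
0.35 [0.0515749  0.07839735] [201.68104494 202.62106767]
0.4 [0.03874693 0.0587254 ] [195.40372483 197.89033801]
0.45 [0.02591897 0.03905345] [188.42441376 192.63057218]
0.5 [0.013091   0.01938149] [180.61838232 186.74777128]
0.55 [ 0.00026304 -0.00029046] [171.8294917  180.12426558]
0.6 [-0.01256492 -0.01996241] [161.85964248 172.61076292]
```

View pics/w1c.png

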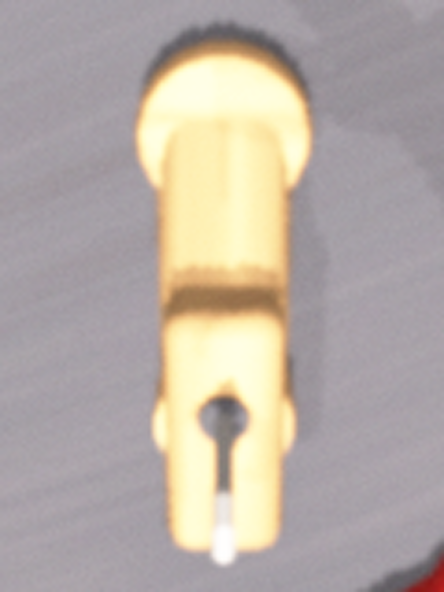

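```bash
python3 - <<'E'
import cv2
s=cv2.imread("pics/scene0.png")
a=cv2.resize(s[155:215,315:375],None,fx=8,fy=8,interpolation=cv2.INTER_CUBIC)
b=cv2.resize(s[280:345,210:275],None,fx=8,fy=8,interpolation=cv2.INTER_CUBIC)[:480]
b=cv2.resize(b,(300,280))
a=cv2.resize(a,(480,480));
cv2.imwrite("pics/red.png",a);cv2.imwrite("pics/plain.png",b)
E
```

```text
(no output)
```

View pics/red.png

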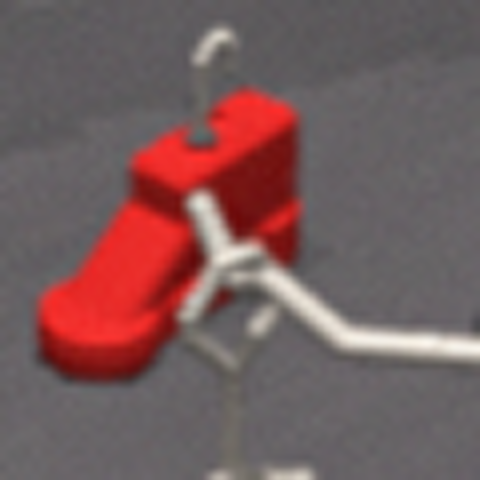

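```bash
python3 - <<'E'
from h import *
s=state();p=s["tcp_pos"];R=Ro.from_quat(s["tcp_rot"]).as_matrix()
W=lambda u,v:(260+u/3.7,170+v/3.7)
for nm,q,z in [("FL",(165,316),.08),("FR",(286,316),.08),("BL",(172,550),.08),("BR",(280,548),.08),("shank",(224,418),.082),("crowntop",(224,540),.131),("toe",(226,48),.013),("disc l",(140,125),.026),("disc r",(312,125),.026),("inL",(160,285),.06),("inR",(288,285),.06),("inLend",(165,140),.03),("inRend",(280,140),.03)]:
    X=onz("wrist",W(*q),z); print(nm,X.round(4),(R.T@(X-p)*1000).round(1))
E
```

```text
FL [0.5326 0.2371 0.08  ] [ 72.9 150.9 -15. ]
FR [0.546  0.2691 0.08  ] [ 72.9 150.9  19.6]
BL [0.6109 0.2046 0.08  ] [157.7 150.8 -14.9]
BR [0.6235 0.2367 0.08  ] [156.9 150.7  19.6]
shank [0.5696 0.2399 0.082 ] [105.9 148.8   1.8]
crowntop [0.5773 0.2367 0.131 ] [114.2  99.8   1.8]
toe [0.4813 0.2776 0.013 ] [ 10.  217.9   2.6]
disc l [0.4911 0.2438 0.026 ] [ 32.1 204.9 -24.9]
disc r [0.5123 0.2944 0.026 ] [ 32.1 204.9  30. ]
inL [0.5311 0.2351 0.06  ] [ 72.3 170.9 -17.5]
inR [0.546  0.2708 0.06  ] [ 72.3 170.9  21.2]
inLend [0.4977 0.2498 0.03  ] [ 35.8 200.9 -16.8]
inRend [0.5117 0.2834 0.03  ] [ 35.8 200.9  19.6]
```

```bash
python3 - <<'E'
from h import *
for n,X in [("origin",[0,0,0]),("A",[.5778,.2369,.08]),("B",[.5758,.2276,.08])]:
    print(n,proj("top",X),proj("scene",X))
# use shot now: wrist again & tin in both
view("wrist","w2");view("top","t2")
t=cv2.imread("pics/t2.png");w=cv2.imread("pics/w2.png")
for n,im in(("top",t),("wrist",w)):
    h=cv2.cvtColor(im,cv2.COLOR_BGR2HSV)
    m=cv2.inRange(h,(22,150,120),(35,255,255))
    k,l,st,c=cv2.connectedComponentsWithStats(m)
    i=1+st[1:,4].argmax();print(n,c[i],st[i],onz(n,c[i],.029))
print(state()["tcp_pos"])
c=t[165:235,210:280];cv2.imwrite("pics/t2c.png",cv2.resize(c,None,fx=8,fy=8,interpolation=cv2.INTER_CUBIC))
E
```

```text
origin [309.54073947 388.13152296] [240.22435818 182.51571112]
A [244.28482215 188.56309135] [396.29505819 214.15362465]
B [247.21817852 189.35694409] [393.75802842 215.0461306 ]Traceback (most recent call last):
  File "<stdin>", line 11, in <module>
ValueError: attempt to get argmax of an empty sequence
```

```bash
python3 - <<'E'
from h import *
t=cv2.imread("pics/top0.png");w=cv2.imread("pics/w2.png");s=cv2.imread("pics/scene0.png")
for n,im in(("top",t),("wrist",w),("scene",s)):
    h=cv2.cvtColor(im,cv2.COLOR_BGR2HSV)
    m=cv2.inRange(h,(18,150,100),(35,255,255))
    if n=="wrist": m[:, :400]=0;
    k,l,st,c=cv2.connectedComponentsWithStats(m)
    for i in range(1,k):
        if st[i,4]>150: print(n,c[i],st[i],onz(n,c[i],.029))
# wrist black-last/ red-last compare by plain colour: wood mask centroid
for n,im in(("top",cv2.imread("pics/t2.png")),("wrist",w)):
    h=cv2.cvtColor(im,cv2.COLOR_BGR2HSV); m=cv2.inRange(h,(12,60,120),(25,180,255))
    k,l,st,c=cv2.connectedComponentsWithStats(m)
    for i in range(1,k):
        if st[i,4]>150: print(n,c[i],st[i])
E
```

```text
top [189.66272189 175.54832347] [177 164  26  24 507] [0.62347029 0.42862749 0.029     ]
scene [444.95192308 211.19230769] [433 204  25  16 312] [0.63104333 0.42525824 0.029     ]
top [ 34.57296483 196.56672761] [   0  115   84  154 9299]
top [245.54531947 199.09806835] [230 175  32  49 673]
top [413.53981265 210.95199063] [403 184  22  57 854]
wrist [623.66990501  71.3361399 ] [ 591    0   49  169 4632]
wrist [319.67833456 239.79329403] [ 296  182   48  137 2714]
wrist [463.11648352 232.70549451] [440 208  59  62 455]
wrist [ 63.83270853 327.97188379] [  40  285   51   86 2134]
```

View pics/w2.png

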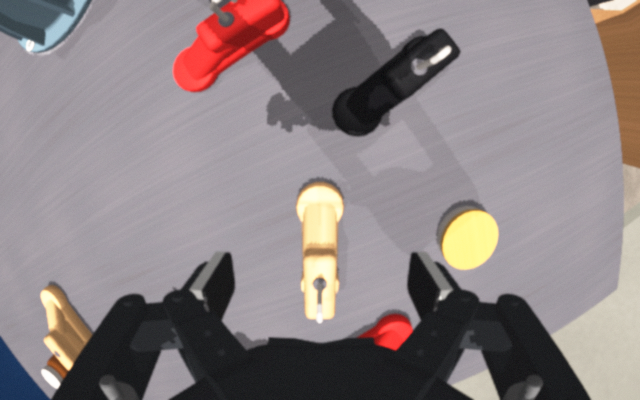

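```bash
python3 - <<'E'
from h import *
print(onz("wrist",(470,239),.029))
# base mount circle, black last crown etc. fingertip check
print("top base",onz("top",(311,384),.0),onz("scene",(240,183),0))
print("plain wrist? jar lid", onz("top",(460,185),.085), onz("scene",(201,353),.085))
for n,a,b in[("tin",(189.7,175.5),(445,211.2))]:
    print(tri(ray("top",a),ray("scene",b)))
print("tri wrist/top blk FL", tri(ray("top",(210+285/8,165+303/8)),ray("wrist",(304.6,255.4))), "BR",tri(ray("top",(210+315/8,165+82/8)),ray("wrist",(335.7,318.1))))
print("toe tri", tri(ray("top",(210+225/8,165+470/8)),ray("wrist",(321,183))))
E
```

```text
[0.62228506 0.43273702 0.029     ]
top base [ 0.01162177 -0.00360891  0.        ] [ 0.00240975 -0.00230046  0.        ]
plain wrist? jar lid [ 0.62636789 -0.42865107  0.085     ] [ 0.63689524 -0.43047076  0.085     ]
(array([0.62633348, 0.43187523, 0.0222958 ]), np.float64(0.002435301371893916))
tri wrist/top blk FL (array([0.53806593, 0.232549  , 0.06369455]), np.float64(0.0039034879096912735)) BR (array([0.62819597, 0.23119765, 0.06846035]), np.float64(0.009665841619844032))
toe tri (array([ 0.48983806,  0.27204643, -0.04407062]), np.float64(0.0075403292209626945))
```

```bash
python3 -m handwheel '{"dp":[[0.26,0.2,0.01],[0.26,0.4,0.01],[0.26,0.6,0.01],[0.26,0.7,0.01],[0.26,0.7,0.01],[0.26,0.7,0.01]],"roll":[0,0,0,0,0,0]}'
python3 - <<'E'
from h import *
view("wrist","w3");s=state();print(s["tcp_pos"],s["time"])
E
```

```text
time: 2.1
tcp_pos: [0.5191, 0.2601, 0.0898]
tcp_rot: [0.694, -0.14, 0.137, -0.693]
wrist_force: [0.4, 0.7, -0.0]
width: 0.0854
[0.52121612 0.26059723 0.09235751] 2.15
```

View pics/w3.png

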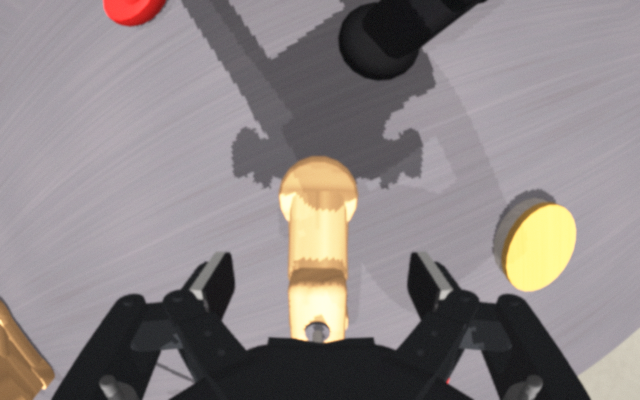

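```bash
python3 - <<'E'
from h import *
s=state();p=s["tcp_pos"];R=Ro.from_quat(s["tcp_rot"]).as_matrix();print(p)
for nm,q,z in [("FL",(289,284),.08),("FR",(347,284),.08),("shank",(317,330),.082),("toe",(318,156),.013),("discL",(279,195),.026),("discR",(357,195),.026)]:
    X=onz("wrist",q,z); print(nm,(R.T@(X-p)*1000).round(1))
E
```

```text
[0.52121612 0.26059723 0.09235751]
FL [ 23.2  12.4 -16.8]
FR [23.2 12.4 17.4]
shank [57.  10.4 -0.5]
toe [-42.1  79.4   0.1]
discL [-16.3  66.3 -27.5]
discR [-16.3  66.4  27.7]
```

```bash
python3 -m handwheel '{"dp":[[0.015,0.15,0],[0.015,0.3,0],[0.015,0.32,0],[0.015,0.32,0],[0.015,0.32,0]],"roll":[0,0,0,0,0]}'
python3 -m handwheel '{"dp":[[0,0,0],[0,0,0],[0,0,0],[0,0,0],[0,0,0],[0,0,0],[0,0,0],[0,0,0],[0,0,0],[0,0,0],[0,0,0],[0,0,0]],"roll":[0,0,0,0,0,0,0,0,0,0,0,0]}' 1 30
python3 - <<'E'
from h import *
view("wrist","w4");s=state();print(s["tcp_pos"],s["time"],s["width"],s["wrist_force"])
E
```

```text
time: 2.57
tcp_pos: [0.5257, 0.2593, 0.0301]
tcp_rot: [-0.693, 0.138, -0.14, 0.694]
wrist_force: [-0.4, -0.1, 0.3]
width: 0.0855
time: 3.57
tcp_pos: [0.5249, 0.2586, 0.0286]
tcp_rot: [-0.693, 0.139, -0.14, 0.693]
wrist_force: [-2.2, -0.3, 5.6]
width: 0.0394
[0.5248761  0.25864164 0.02862487] 3.6167 0.03979483298632482 [-1.61215126 -0.52675213  6.05411691]
```

View pics/w4.png

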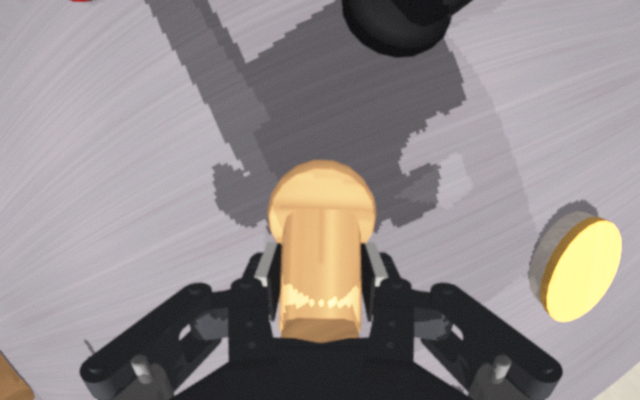

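```bash
python3 -m handwheel '{"dp":[[0,0,0],[0,0,0],[0,0,0],[0,0,0],[0,0,0]],"roll":[0,0,0,0,0]}' 1 120
python3 -m handwheel '{"dp":[[0,-0.03,0],[0,-0.06,0],[0,-0.1,0],[0,-0.1,0],[0,-0.1,0]],"roll":[0,0,0,0,0]}'
python3 - <<'E'
from h import *
view("wrist","w5");view("scene","s5");s=state();print(s["tcp_pos"],s["time"],s["width"],s["wrist_force"],s["torque"])
im=cv2.imread("pics/s5.png");cv2.imwrite("pics/s5c.png",cv2.resize(im[130:290,300:480],None,fx=4,fy=3.7))
E
```

```text
time: 4.03
tcp_pos: [0.5252, 0.2587, 0.0291]
tcp_rot: [-0.693, 0.139, -0.14, 0.694]
wrist_force: [-2.2, -0.6, 10.8]
width: 0.0371
time: 4.45
tcp_pos: [0.5246, 0.2585, 0.0479]
tcp_rot: [-0.693, 0.139, -0.14, 0.693]
wrist_force: [0.1, -0.7, -2.4]
width: 0.0372
[0.52389313 0.25834308 0.04706546] 4.55 0.03734196793092683 [ 0.01235881  0.39399787 -3.26481292] [ 0.05281279  0.24164088 -0.02382548]
```

View pics/w5.png

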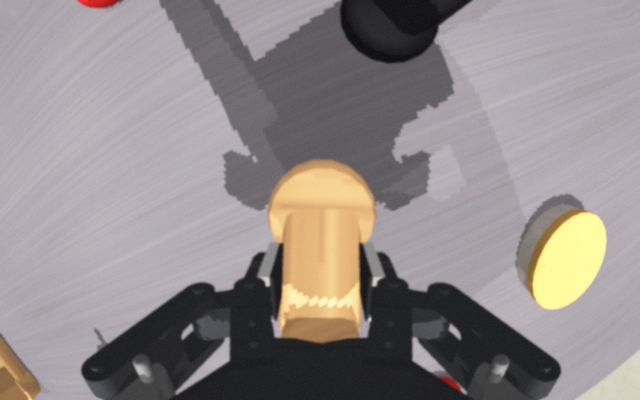

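View pics/s5c.png

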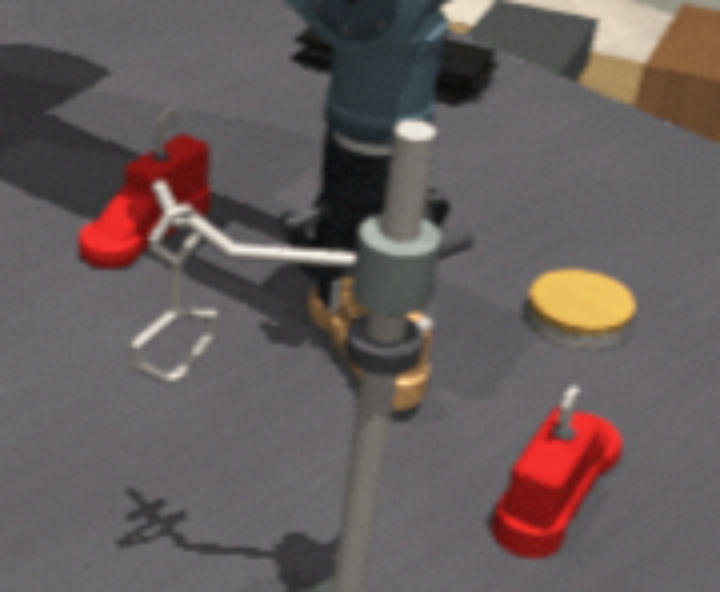

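```bash
python3 - <<'E'
import cv2
t=cv2.imread("pics/top0.png");s=cv2.imread("pics/scene0.png")
cv2.imwrite("pics/a.png",cv2.resize(t[120:170,310:360],None,fx=12,fy=12,interpolation=cv2.INTER_CUBIC))
cv2.imwrite("pics/b.png",cv2.resize(s[172:238,325:375],None,fx=9,fy=9,interpolation=cv2.INTER_CUBIC))
E
```

```text
(no output)
```

View pics/a.png

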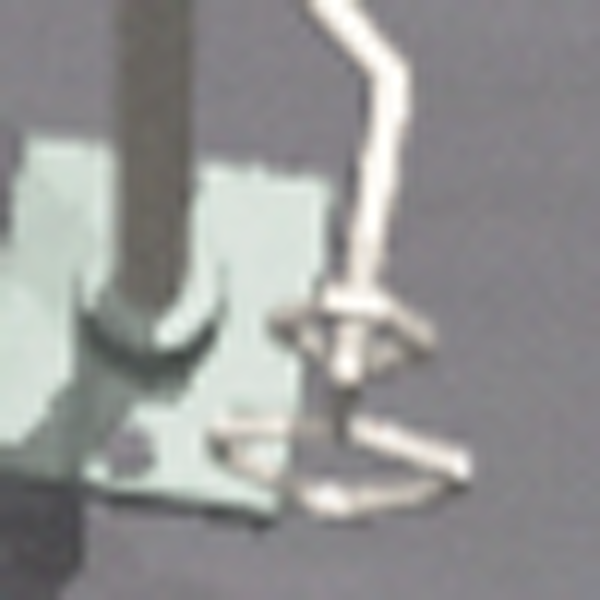

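View pics/b.png

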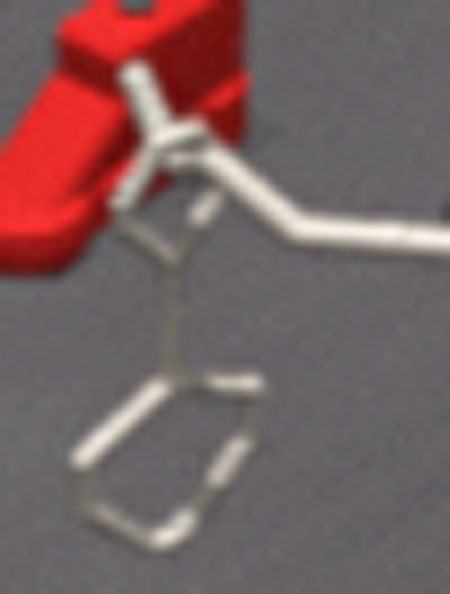

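```bash
python3 - <<'E'
from h import *
for nm,a,b in [("y-",(348.3,159),(333.3,223.3)),("y+",(328.3,156.7),(354.1,214.8)),("bot",(337.9,161.5),(343.9,231.2)),("eye",(339.6,144.8),(345.6,187)),("tip",(339,151.5),(339.8,179.8)),
 ("posttop",(323,83.7),(403.3,165)),("bend",(310+395/12,120+75/12),(325+300/9,172+220/9)),
 ("baseplate corner near -y",(310+275/12,120+515/12),(310+168/3.3,150+492/3.3)),("baseplate far",(285+210/4,75+240/4),(310+248/3.3,150+580/3.3)),("far+y",(285+110/4,75+228/4),(310+330/3.3,150+524/3.3))]:
    X,r=tri(ray("top",a),ray("scene",b));print(nm,X.round(4),round(r*1000,1))
E
```

```text
y- [ 0.6367 -0.0703  0.2467] 2.9
y+ [ 0.6423 -0.0136  0.2455] 8.3
bot [ 0.6412 -0.0423  0.2092] 5.7
eye [ 0.6421 -0.0414  0.3388] 4.8
tip [ 0.6215 -0.0405  0.3469] 4.7
posttop [0.7557 0.0058 0.4304] 1.4
bend [ 0.6901 -0.0477  0.343 ] 3.9
baseplate corner near -y [ 0.7031 -0.0311  0.0051] 6.5
baseplate far [ 0.8021 -0.0419  0.0068] 5.8
far+y [0.8078 0.0434 0.0079] 6.5
```

```bash
python3 -m handwheel '{"dp":[[0,-0.15,0],[0,-0.3,0],[0.05,-0.4,-0.12],[0.1,-0.47,-0.25],[0.15,-0.47,-0.4],[0.19,-0.47,-0.55],[0.22,-0.47,-0.65],[0.22,-0.47,-0.7],[0.22,-0.47,-0.7]],"roll":[0,0,0,0,0,0,0,0,0]}'
python3 -m handwheel '{"dp":[[0.03,0,-0.08],[0.08,0,-0.2],[0.13,0,-0.35],[0.17,0,-0.5],[0.2,0,-0.6],[0.215,0,-0.65],[0.215,0,-0.66],[0.215,0,-0.66],[0.215,0,-0.66]],"roll":[-0.1,-0.2,-0.3,-0.4,-0.5,-0.55,-0.57,-0.57,-0.57]}'
python3 - <<'E'
from h import *
view("wrist","w6");view("scene","s6");view("top","t6");s=state();print(s["tcp_pos"],s["time"],s["width"],s["wrist_force"],s["torque"]);R=Ro.from_quat(s["tcp_rot"]).as_matrix();print(R.round(3))
im=cv2.imread("pics/s6.png");cv2.imwrite("pics/s6c.png",cv2.resize(im[130:290,240:420],None,fx=4.4,fy=3.7,interpolation=cv2.INTER_CUBIC))
im=cv2.imread("pics/t6.png");cv2.imwrite("pics/t6c.png",cv2.resize(im[80:230,260:420],None,fx=4,fy=4,interpolation=cv2.INTER_CUBIC))
E
```

```text
time: 5.3
tcp_pos: [0.5098, 0.1106, 0.1408]
tcp_rot: [0.693, -0.141, 0.14, -0.693]
wrist_force: [0.2, 1.2, -3.3]
width: 0.0372
time: 6.05
tcp_pos: [0.4993, -0.0249, 0.1411]
tcp_rot: [-0.706, 0.04, -0.039, 0.706]
wrist_force: [0.4, 0.8, -3.7]
width: 0.0371
[ 0.49936256 -0.02485338  0.14119823] 6.2 0.03726241734831164 [-0.33914529 -1.04023733 -2.58990974] [ 0.03486422  0.18396094 -0.08026723]
[[ 0.994 -0.     0.11 ]
 [-0.11   0.     0.994]
 [-0.    -1.     0.   ]]
```

View pics/s6c.png

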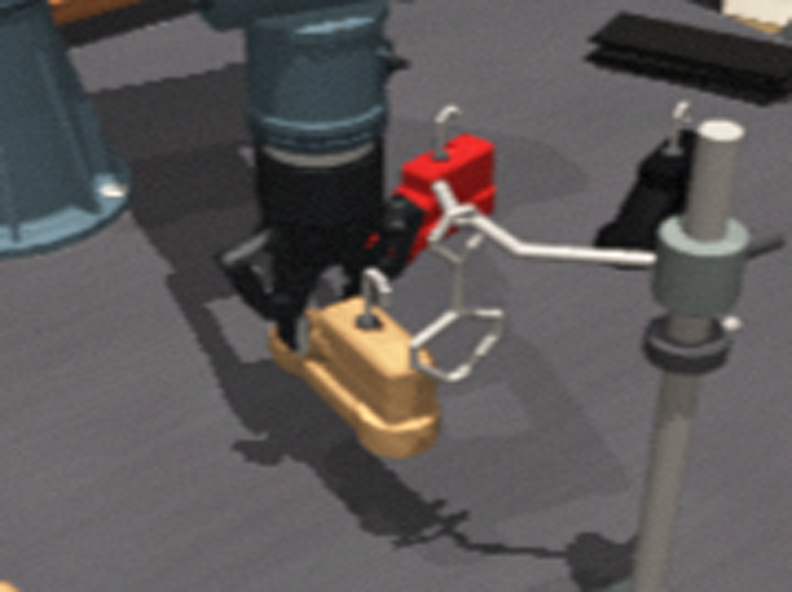

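View pics/t6c.png

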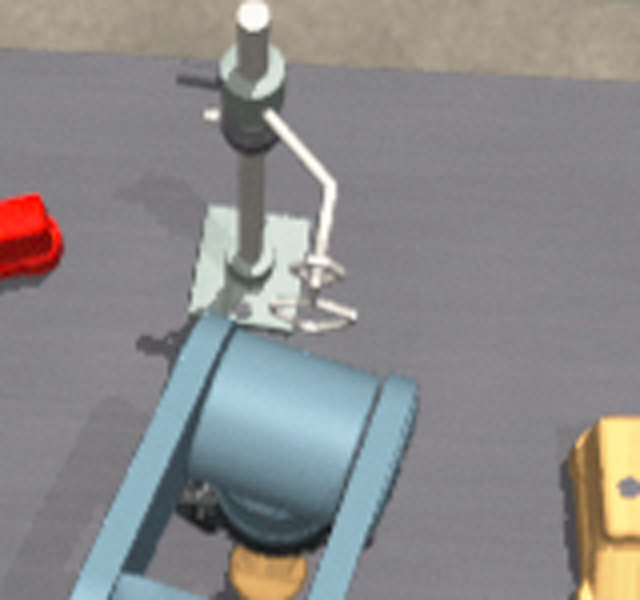

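View pics/w6.png

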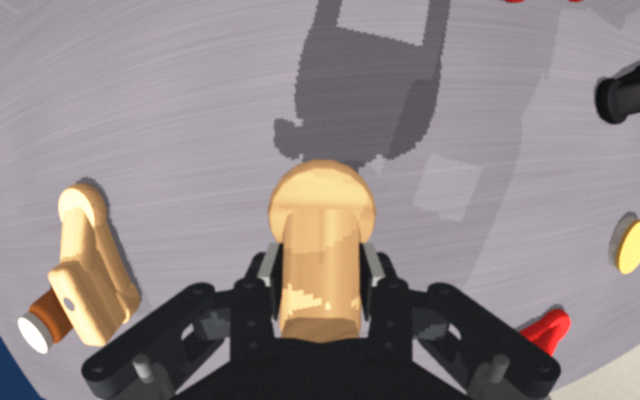

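```bash
python3 - <<'E'
from h import *
s=state();p=s["tcp_pos"];R=Ro.from_quat(s["tcp_rot"]).as_matrix()
def pt(x,z): return p+R[:,0]*(.0623+x)+np.array([0,0,z-.0286])
for nm,x,z in[("crowntop",0,.131),("crown centre",0,.128),("noseend",.009,.106),("shank base",-.009,.08),("blk back top -y",.044,.08)]:
    q=pt(x,z)
    if nm[:3]=="blk": q=q-R[:,2]*.018
    a=proj("scene",q);print(nm,q.round(4),a.round(1),"crop",((a-[240,130])*[4.4,3.7]).round(0))
for X in([.6405,-.042,.206],[.6405,-.042,.339]): a=proj("scene",X);print(a,((a-[240,130])*[4.4,3.7]).round(0))
im=cv2.imread("pics/s6.png");cv2.imwrite("pics/s6d.png",cv2.resize(im[185:240,310:365],None,fx=10,fy=10,interpolation=cv2.INTER_CUBIC))
E
```

```text
crowntop [ 0.5613 -0.0317  0.2436] [325.1 203. ] crop [375. 270.]
crown centre [ 0.5613 -0.0317  0.2406] [325.1 203.9] crop [375. 273.]
noseend [ 0.5702 -0.0327  0.2186] [327.1 212.6] crop [383. 306.]
shank base [ 0.5523 -0.0307  0.1926] [323.4 216.9] crop [367. 321.]
blk back top -y [ 0.603  -0.0545  0.1926] [328.8 230.7] crop [391. 372.]
[342.6051899  232.21312853] [451. 378.]
[343.83050505 186.91171213] [457. 211.]
```

View pics/s6d.png

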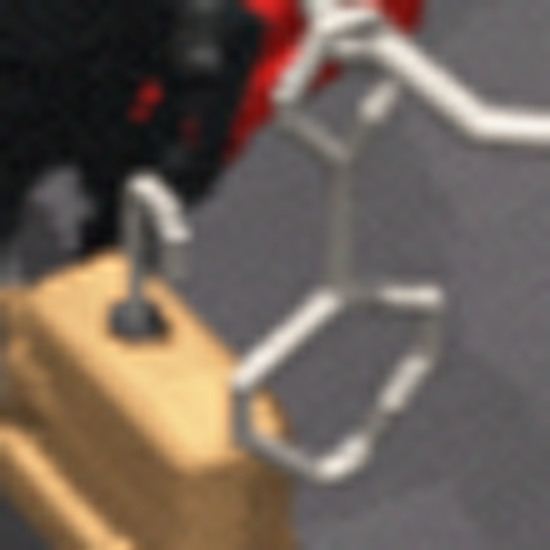

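```bash
python3 - <<'E'
from h import *
print("jar wrist",onz("wrist",(34,333),.085),"plain shankhole wrist",onz("wrist",(69,304),.09),"top",onz("top",(414,189),.09),onz("top",(260+628/4,80+487/4),.09))
for z in(.203,.206,.209): print(z,"scene",onz("scene",(344,231.5),z).round(4),"top",onz("top",(337.9,161.5),z).round(4))
for z in(.333,.339): print(z,"eye scene",onz("scene",(345.6,187),z).round(4),"top",onz("top",(339.6,144.8),z).round(4))
print("base bolts: ")
w=cv2.imread("pics/t6.png")
E
```

```text
jar wrist [ 0.62504863 -0.42278473  0.085     ] plain shankhole wrist [ 0.56535677 -0.29322268  0.09      ] top [ 0.60403184 -0.28546771  0.09      ] [ 0.56438647 -0.29488035  0.09      ]
0.203 scene [ 0.6382 -0.0354  0.203 ] top [ 0.6416 -0.0448  0.203 ]
0.206 scene [ 0.6407 -0.0377  0.206 ] top [ 0.6406 -0.0447  0.206 ]
0.209 scene [ 0.6432 -0.04    0.209 ] top [ 0.6396 -0.0446  0.209 ]
0.333 eye scene [ 0.6368 -0.0334  0.333 ] top [ 0.6428 -0.0435  0.333 ]
0.339 eye scene [ 0.6432 -0.0392  0.339 ] top [ 0.6406 -0.0433  0.339 ]
base bolts:
```

```bash
python3 -m handwheel '{"dp":[[0.05,0,0.005],[0.12,0,0.01],[0.19,0,0.01],[0.23,0,0.01],[0.25,0,0.01],[0.25,0,0.01],[0.25,0,0.01],[0.25,0,0.01]],"roll":[0,0,0,0,0,0,0,0]}'
python3 - <<'E'
from h import *
view("scene","s7");s=state();print(s["tcp_pos"],s["time"],s["wrist_force"])
im=cv2.imread("pics/s7.png");cv2.imwrite("pics/s7d.png",cv2.resize(im[165:240,300:375],None,fx=8,fy=8,interpolation=cv2.INTER_CUBIC))
E
```

```text
time: 6.87
tcp_pos: [0.5486, -0.0294, 0.141]
tcp_rot: [-0.706, 0.04, -0.039, 0.706]
wrist_force: [0.6, -0.3, -2.1]
width: 0.0369
[ 0.54858715 -0.02947174  0.14107712] 6.9167 [ 0.43818626  0.08581152 -2.36223215]
```

View pics/s7d.png

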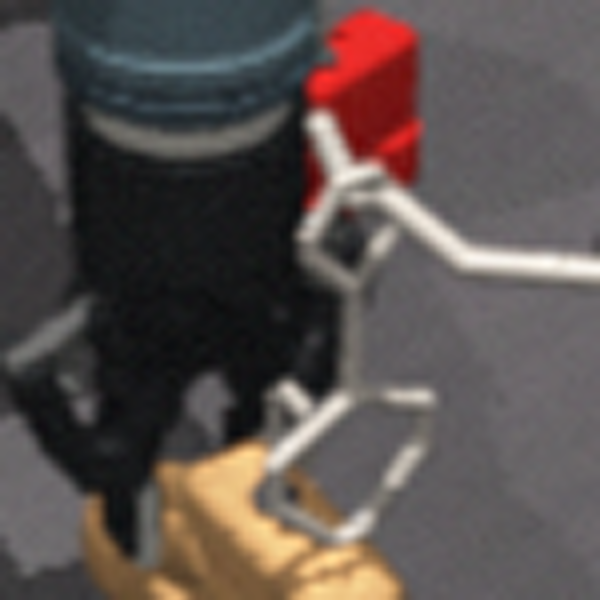

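View pics/s7.png

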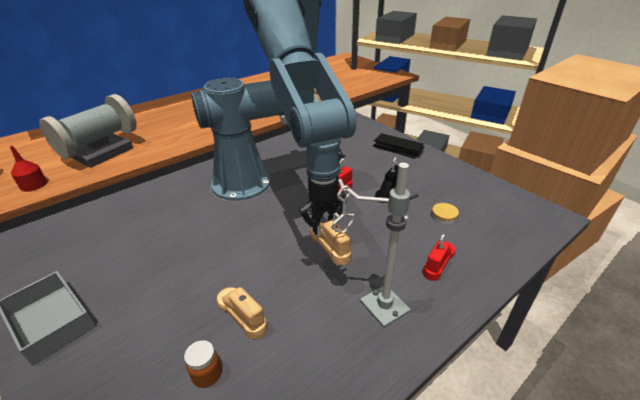

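```bash
python3 - <<'E'
from h import *
s=state();p=s["tcp_pos"];K,R,t=cam("scene")
for dz in(.1,.14,.16,.18,.2,.22,.24,.28,.3):
    X=p+[0,0,dz];print(dz,proj("scene",X).round(1),"r for 1px(mm)",round(1000*(R@X+t)[2]/376.3,2))
im=cv2.imread("pics/s7.png");cv2.imwrite("pics/s7e.png",cv2.resize(im[80:210,270:370],None,fx=5,fy=4.5,interpolation=cv2.INTER_CUBIC))
E
```

```text
0.1 [322.7 201.1] r for 1px(mm) 2.53
0.14 [322.5 188.1] r for 1px(mm) 2.46
0.16 [322.4 181.3] r for 1px(mm) 2.43
0.18 [322.3 174.4] r for 1px(mm) 2.4
0.2 [322.2 167.2] r for 1px(mm) 2.37
0.22 [322.1 159.9] r for 1px(mm) 2.33
0.24 [321.9 152.4] r for 1px(mm) 2.3
0.28 [321.7 136.6] r for 1px(mm) 2.24
0.3 [321.6 128.4] r for 1px(mm) 2.2
```

View pics/s7e.png

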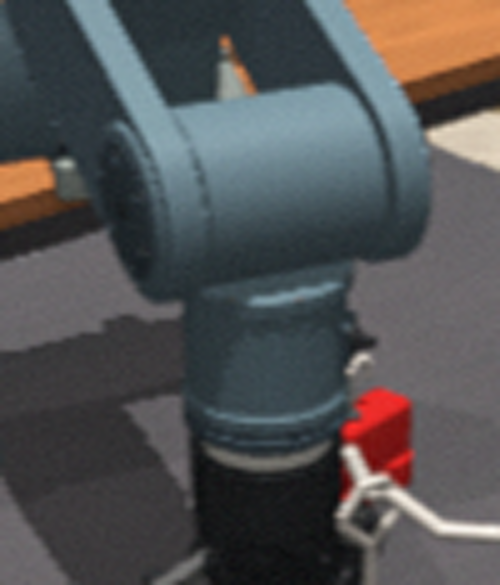

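```bash
python3 - <<'E'
from h import *
for nm,px,y in[("tip",(339.8,179.8),-.037),("tip2",(300+318/8,165+118/8),-.037),("eye",(345.6,187),-.039),("bot",(344,231.5),-.039),("bend",(358.3,196.4),-.0445)]:
    o,d=ray("scene",px);k=(y-o[1])/d[1];print(nm,o+k*d)
p=state()["tcp_pos"];print(p)
E
```

```text
tip [ 0.62098211 -0.037       0.34566141]
tip2 [ 0.62081051 -0.037       0.34570727]
eye [ 0.6429946  -0.039       0.33876687]
bot [ 0.64213271 -0.039       0.20771556]
bend [ 0.68955382 -0.0445      0.34185785]
[ 0.54858715 -0.02947174  0.14107712]
```

```bash
python3 -m handwheel '{"dp":[[0.007,0,-0.02],[0.014,0,-0.045],[0.02,0,-0.07],[0.03,0,-0.09],[0.035,0,-0.115],[0.043,0,-0.135],[0.05,0,-0.16],[0.057,0,-0.18],[0.057,0,-0.18],[0.057,0,-0.18]],"roll":[-0.1,-0.22,-0.33,-0.44,-0.55,-0.66,-0.77,-0.87,-0.87,-0.87]}'
python3 - <<'E'
from h import *
view("scene","s8");s=state();p=s["tcp_pos"];R=Ro.from_quat(s["tcp_rot"]).as_matrix();print(p,R[:,0],s["time"],s["wrist_force"])
def pt(x,z): return p+R[:,0]*(.0623+x)+np.array([0,0,z-.0286])
for a,b in((0,.128),(.009,.106)): print(pt(a,b),((proj("scene",pt(a,b))-[300,165])*8).round())
im=cv2.imread("pics/s8.png");cv2.imwrite("pics/s8d.png",cv2.resize(im[165:240,300:375],None,fx=8,fy=8,interpolation=cv2.INTER_CUBIC))
E
```

```text
time: 7.75
tcp_pos: [0.5562, -0.0668, 0.1413]
tcp_rot: [-0.698, -0.113, 0.113, 0.698]
wrist_force: [-0.1, -0.2, -2.3]
width: 0.0372
[ 0.55624349 -0.06653561  0.14133476] [ 9.48799596e-01  3.15878656e-01 -4.11509560e-05] 7.8 [ 0.29431136  0.50860165 -1.9277763 ]
[ 0.6153537  -0.04685637  0.2407322 ] [276. 415.]
[ 0.6238929  -0.04401346  0.21873183] [301. 481.]
```

View pics/s8d.png

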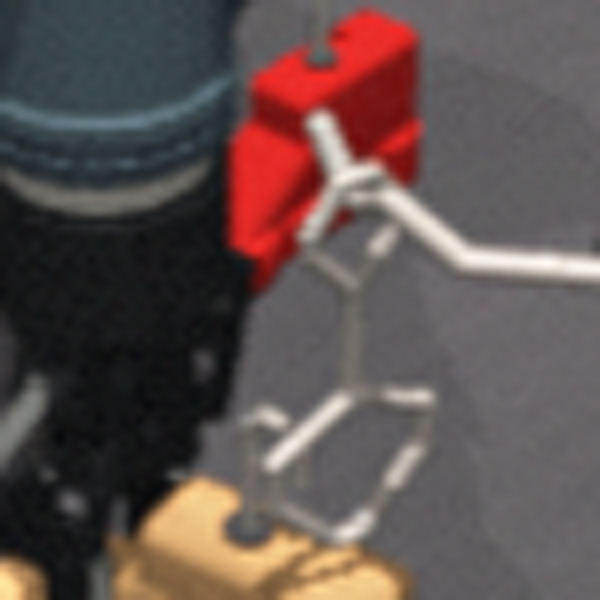

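```bash
python3 -m handwheel '{"dp":[[0.02,0,0],[0.04,0,0],[0.06,0,0],[0.08,0,0],[0.1,0,0],[0.12,0,0],[0.13,0,0],[0.13,0,0],[0.13,0,0]],"roll":[0,0,0,0,0,0,0,0,0]}'
python3 - <<'E'
from h import *
view("scene","s9");s=state();p=s["tcp_pos"];R=Ro.from_quat(s["tcp_rot"]).as_matrix();print(p,R[:,0],s["time"],s["wrist_force"])
def pt(x,z): return p+R[:,0]*(.0623+x)+np.array([0,0,z-.0286])
for a,b in((0,.128),(.009,.106)): print(pt(a,b),((proj("scene",pt(a,b))-[320,180])*10).round())
im=cv2.imread("pics/s9.png");cv2.imwrite("pics/s9d.png",cv2.resize(im[180:238,320:375],None,fx=10,fy=10,interpolation=cv2.INTER_CUBIC))
cv2.imwrite("pics/s9e.png",cv2.resize(im[100:240,270:400],None,fx=4,fy=4,interpolation=cv2.INTER_CUBIC))
E
```

```text
time: 8.55
tcp_pos: [0.5812, -0.0584, 0.1412]
tcp_rot: [-0.698, -0.114, 0.114, 0.698]
wrist_force: [-0.6, -0.8, -2.5]
width: 0.0373
[ 0.5810784  -0.05839879  0.14118254] [ 9.48193440e-01  3.17693437e-01 -2.81863292e-04] 8.6 [ 0.01247419 -0.13834195 -3.4511809 ]
[ 0.64015085 -0.03860649  0.24056498] [239. 406.]
[ 0.6486846  -0.03574725  0.21856244] [269. 489.]
```

View pics/s9d.png

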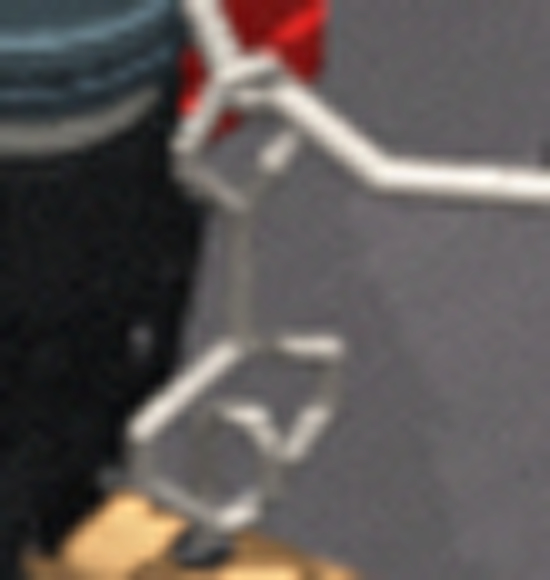

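View pics/s9e.png

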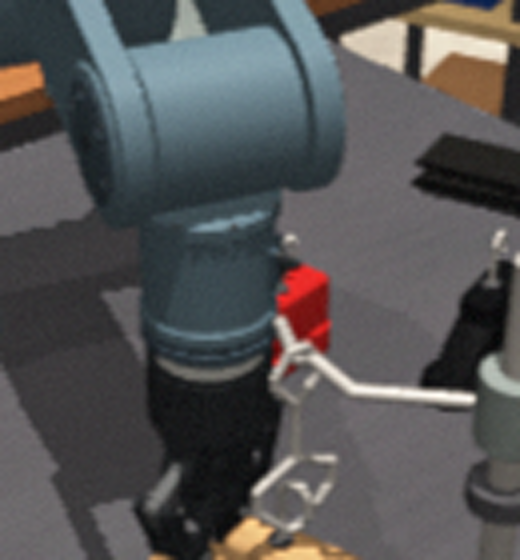

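```bash
python3 -m handwheel '{"dp":[[0,0.01,0],[0,0.02,0],[0,0.03,0],[0,0.04,0],[0,0.05,0],[0,0.06,0],[0,0.07,0],[0,0.08,0],[0,0.08,0]],"roll":[0,0,0,0,0,0,0,0,0]}'
python3 - <<'E'
from h import *
view("scene","s10");s=state();p=s["tcp_pos"];print(p,s["time"],s["wrist_force"])
im=cv2.imread("pics/s10.png");cv2.imwrite("pics/s10d.png",cv2.resize(im[180:238,320:375],None,fx=10,fy=10,interpolation=cv2.INTER_CUBIC))
E
```

```text
time: 9.35
tcp_pos: [0.5809, -0.0584, 0.1247]
tcp_rot: [-0.698, -0.113, 0.114, 0.698]
wrist_force: [-0.6, 0.6, -3.4]
width: 0.0371
[ 0.58098244 -0.05839516  0.12496769] 9.4 [-0.66184722  0.72157623 -2.66741991]
```

View pics/s10d.png

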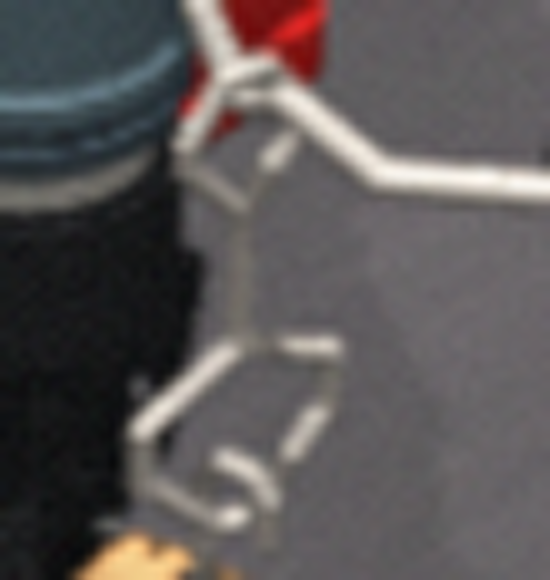

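```bash
python3 -m handwheel '{"dp":[[0,0.01,0],[0,0.02,0],[0,0.03,0],[0,0.04,0],[0,0.04,0],[0,0.04,0]],"roll":[0,0,0,0,0,0]}'
python3 - <<'E'
from h import *
view("scene","s11");s=state();p=s["tcp_pos"];print(p,s["time"],s["wrist_force"],s["torque"])
im=cv2.imread("pics/s11.png");cv2.imwrite("pics/s11d.png",cv2.resize(im[180:238,320:375],None,fx=10,fy=10,interpolation=cv2.INTER_CUBIC))
E
```

```text
time: 9.9
tcp_pos: [0.581, -0.0584, 0.117]
tcp_rot: [-0.698, -0.114, 0.114, 0.698]
wrist_force: [-0.6, -0.1, -2.2]
width: 0.0375
[ 0.58111928 -0.05845116  0.11720268] 9.95 [-0.56558287  0.64977256 -3.17480954] [-0.06839761  0.19123479  0.00385942]
```

View pics/s11d.png

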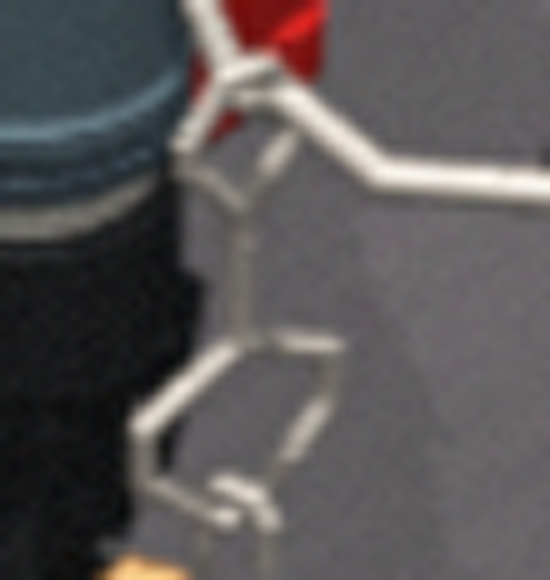

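```bash
for i in 1 ; do python3 -m handwheel '{"dp":[[0,0.005,0],[0,0.01,0],[0,0.015,0],[0,0.02,0],[0,0.02,0],[0,0.02,0]],"roll":[0,0,0,0,0,0]}'; python3 -c "
from h import *
s=state();print(s['wrist_force'],s['torque'])"; done
python3 -m handwheel '{"dp":[[0,0.005,0],[0,0.01,0],[0,0.015,0],[0,0.02,0],[0,0.02,0],[0,0.02,0]],"roll":[0,0,0,0,0,0]}'; python3 - <<'E'
from h import *
view("scene","s12");s=state();p=s["tcp_pos"];print(p,s["time"],s["wrist_force"],s["torque"])
im=cv2.imread("pics/s12.png");cv2.imwrite("pics/s12d.png",cv2.resize(im[180:238,320:375],None,fx=10,fy=10,interpolation=cv2.INTER_CUBIC))
E
```

```text
time: 10.45
tcp_pos: [0.5814, -0.0585, 0.1135]
tcp_rot: [0.698, 0.114, -0.114, -0.698]
wrist_force: [-0.2, -1.1, -1.5]
width: 0.0371
[-0.15390387 -1.05558195 -1.4979805 ] [ 0.0138494   0.03792135 -0.00735718]
time: 10.95
tcp_pos: [0.5815, -0.0585, 0.1096]
tcp_rot: [0.698, 0.114, -0.114, -0.698]
wrist_force: [0.3, -0.7, 2.0]
width: 0.0369
[ 0.58152145 -0.05854539  0.10964669] 11.0 [ 0.40457101 -0.69396748  2.17913245] [ 0.06623229 -0.1657071   0.01534121]
```

View pics/s12d.png

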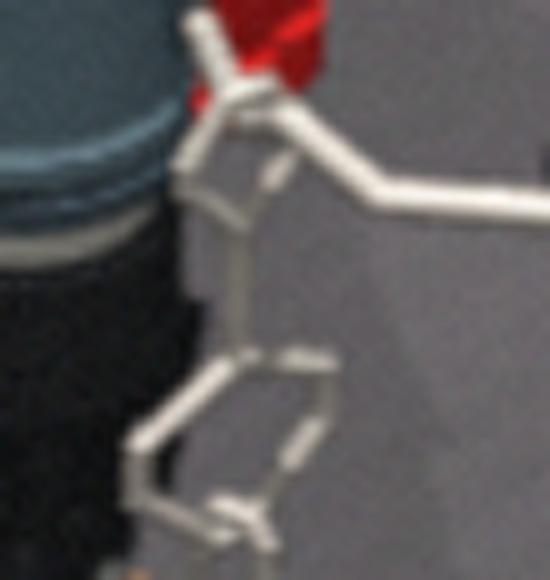

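```bash
for i in 1 2 3; do python3 -m handwheel '{"dp":[[0,0.005,0],[0,0.01,0],[0,0.015,0],[0,0.02,0],[0,0.02,0],[0,0.02,0]],"roll":[0,0,0,0,0,0]}' | egrep "time|pos|force"; done; python3 -c "
from h import *
s=state();print(s['wrist_force'],s['torque'])"
```

```text
time: 11.5
tcp_pos: [0.5811, -0.0584, 0.1052]
wrist_force: [-0.2, -0.5, 2.6]
time: 12.0
tcp_pos: [0.581, -0.0584, 0.1011]
wrist_force: [-0.1, -1.1, 3.3]
time: 12.5
tcp_pos: [0.581, -0.0584, 0.0971]
wrist_force: [-0.0, -0.4, 3.9]
[-0.00864806 -0.41968139  3.86005972] [ 0.05510884 -0.16194355 -0.00618819]
```

```bash
python3 -m handwheel '{"dp":[[0,0.005,0],[0,0.01,0],[0,0.015,0],[0,0.02,0],[0,0.02,0],[0,0.02,0]],"roll":[0,0,0,0,0,0]}' | egrep "pos|force"
python3 -m handwheel '{"dp":[[0,0.005,0],[0,0.01,0],[0,0.015,0],[0,0.02,0],[0,0.02,0],[0,0.02,0]],"roll":[0,0,0,0,0,0]}' | egrep "pos|force"; python3 - <<'E'
from h import *
view("scene","s13");s=state();p=s["tcp_pos"];print(p,s["time"],s["wrist_force"],s["torque"])
im=cv2.imread("pics/s13.png");cv2.imwrite("pics/s13d.png",cv2.resize(im[165:250,310:430],None,fx=6,fy=6,interpolation=cv2.INTER_CUBIC))
E
```

```text
tcp_pos: [0.581, -0.0584, 0.0931]
wrist_force: [0.4, -0.2, 3.1]
tcp_pos: [0.5811, -0.0584, 0.0891]
wrist_force: [0.2, -0.0, 4.1]
[ 0.58110558 -0.0584102   0.08919679] 13.55 [-1.02096624 -0.14485146  3.86212202] [ 0.04323039 -0.22748484 -0.02761087]
```

View pics/s13d.png

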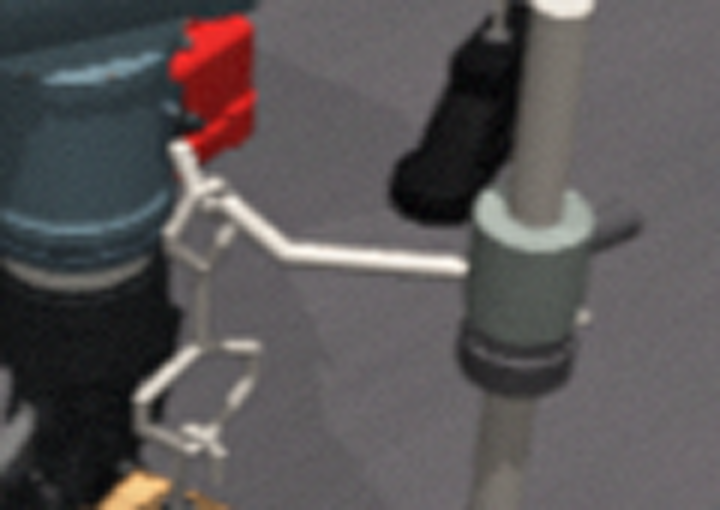

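```bash
python3 -m handwheel '{"dp":[[0,0.005,0],[0,0.01,0],[0,0.015,0],[0,0.015,0],[0,0.015,0]],"roll":[0,0,0,0,0]}' | egrep "pos|force"
python3 -m handwheel '{"dp":[[0,0.005,0],[0,0.01,0],[0,0.01,0],[0,0.01,0],[0,0.01,0]],"roll":[0,0,0,0,0]}' | egrep "pos|force"; python3 -c "
from h import *
s=state();print(s['wrist_force'],s['torque'])"
```

```text
tcp_pos: [0.5811, -0.0584, 0.0861]
wrist_force: [-0.4, 0.8, 3.2]
tcp_pos: [0.5811, -0.0584, 0.0842]
wrist_force: [1.3, -0.8, 2.6]
[ 1.33022803 -0.83098352  2.56700438] [ 0.04492342 -0.16104605 -0.01305198]
```

```bash
python3 -m handwheel '{"dp":[[0,0.005,0],[0,0.01,0],[0,0.015,0],[0,0.015,0],[0,0.015,0]],"roll":[0,0,0,0,0]}' | egrep "pos|force"
python3 -m handwheel '{"dp":[[0,0.005,0],[0,0.01,0],[0,0.015,0],[0,0.015,0],[0,0.015,0]],"roll":[0,0,0,0,0]}' | egrep "pos|force"; python3 -c "
from h import *
s=state();print(s['wrist_force'],s['torque'])"
```

```text
tcp_pos: [0.5811, -0.0584, 0.0812]
wrist_force: [-0.5, -0.1, 2.9]
tcp_pos: [0.5815, -0.0585, 0.0785]
wrist_force: [-0.4, -1.0, 5.3]
[-0.37129703 -1.02015438  5.28912171] [ 0.08441737 -0.37662864 -0.01186424]
```

```bash
python3 -m handwheel '{"dp":[[0,0.005,0],[0,0.01,0],[0,0.01,0],[0,0.01,0],[0,0.01,0]],"roll":[0,0,0,0,0]}' | egrep "pos|force"
python3 -m handwheel '{"dp":[[0,0.005,0],[0,0.01,0],[0,0.01,0],[0,0.01,0]],"roll":[0,0,0,0]}' | egrep "pos|force"; python3 -c "
from h import *
s=state();print(s['time'],s['wrist_force'],s['torque'])"
```

```text
tcp_pos: [0.5819, -0.0587, 0.0769]
wrist_force: [-0.1, 0.3, 6.7]
tcp_pos: [0.5822, -0.0587, 0.0753]
wrist_force: [-0.1, 0.2, 7.9]
15.9667 [-0.05631257  0.20410376  7.85671403] [ 0.11680739 -0.4216429  -0.00221443]
```

```bash
python3 -m handwheel '{"dp":[[0,0.005,0],[0,0.01,0],[0,0.014,0],[0,0.014,0],[0,0.014,0],[0,0.014,0]],"roll":[0,0,0,0,0,0]}' | egrep "time|pos|force"
python3 - <<'E'
from h import *
view("scene","s14");s=state();p=s["tcp_pos"];print(p,s["time"],s["wrist_force"],s["torque"])
im=cv2.imread("pics/s14.png");cv2.imwrite("pics/s14d.png",cv2.resize(im[165:265,310:430],None,fx=6,fy=6,interpolation=cv2.INTER_CUBIC))
E
```

```text
time: 16.47
tcp_pos: [0.5828, -0.0589, 0.073]
wrist_force: [0.9, -0.2, 9.5]
[ 0.58277617 -0.05894384  0.07301151] 16.5167 [ 0.9416703   0.59073412 10.0502115 ] [ 0.19017641 -0.6192199  -0.00605665]
```

View pics/s14d.png

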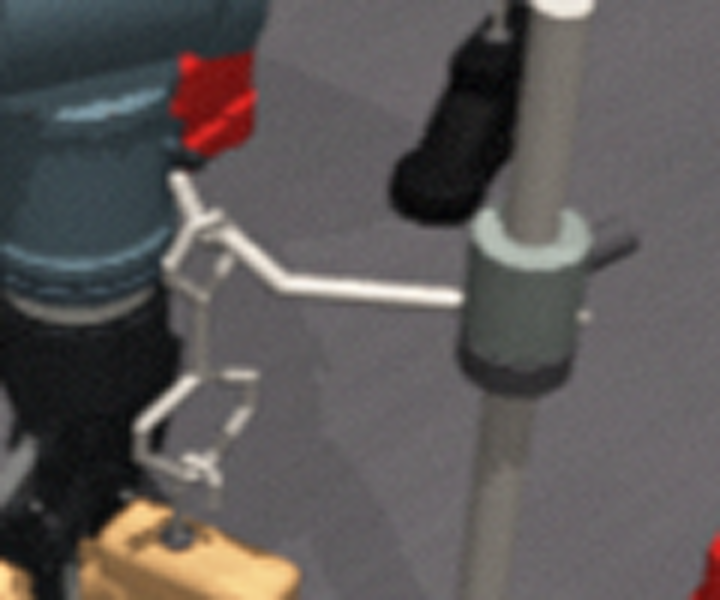

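```bash
python3 -m handwheel '{"dp":[[0,0,0],[0,0,0],[0,0,0],[0,0,0]],"roll":[0,0,0,0]}' | egrep "time|pos|force"
python3 -m handwheel '{"dp":[[0,0.002,0],[0,0.002,0],[0,0.002,0],[0,0.002,0],[0,0.002,0],[0,0.002,0],[0,0.002,0],[0,0.002,0]],"roll":[0,0,0,0,0,0,0,0]}' | egrep "time|pos|force"
```

```text
time: 16.85
tcp_pos: [0.5828, -0.0589, 0.073]
wrist_force: [0.8, -0.4, 10.0]
time: 17.52
tcp_pos: [0.5828, -0.0589, 0.0727]
wrist_force: [0.5, -1.5, 10.7]
```

```bash
python3 -m handwheel '{"dp":[[0,-0.005,0],[0,-0.01,0],[0,-0.015,0],[0,-0.02,0],[0,-0.025,0],[0,-0.03,0],[0,-0.035,0],[0,-0.04,0],[0,-0.04,0],[0,-0.04,0]],"roll":[0,0,0,0,0,0,0,0,0,0]}' | egrep "time|pos|force"
python3 -m handwheel '{"dp":[[0,-0.005,0],[0,-0.01,0],[0,-0.01,0],[0,-0.01,0],[0,-0.01,0]],"roll":[0,0,0,0,0]}' | egrep "time|pos|force";  python3 -c "
from h import *
s=state();print(s['time'],s['wrist_force'],s['torque'])"
```

```text
time: 18.35
tcp_pos: [0.5813, -0.0585, 0.0792]
wrist_force: [0.8, -0.2, 4.6]
time: 18.77
tcp_pos: [0.581, -0.0584, 0.0809]
wrist_force: [1.1, 0.2, 3.6]
18.7667 [1.07295626 0.18207561 3.60782312] [ 0.0539746  -0.23318726 -0.01754063]
```

```bash
python3 -m handwheel '{"dp":[[0,-0.005,0],[0,-0.01,0],[0,-0.015,0],[0,-0.018,0],[0,-0.018,0],[0,-0.018,0],[0,-0.018,0]],"roll":[0,0,0,0,0,0,0]}' | egrep "time|pos|force"
python3 - <<'E'
from h import *
view("scene","s15");view("wrist","w15");s=state();p=s["tcp_pos"];print(p,s["time"],s["wrist_force"],s["torque"])
im=cv2.imread("pics/s15.png");cv2.imwrite("pics/s15d.png",cv2.resize(im[165:265,310:430],None,fx=6,fy=6,interpolation=cv2.INTER_CUBIC))
E
```

```text
time: 19.35
tcp_pos: [0.5809, -0.0584, 0.0845]
wrist_force: [0.2, -0.1, 0.5]
[ 0.5810286  -0.05837574  0.08451278] 19.45 [0.41056103 1.48438595 1.69057136] [ 0.07925245 -0.01983574  0.00323834]
```

View pics/s15d.png

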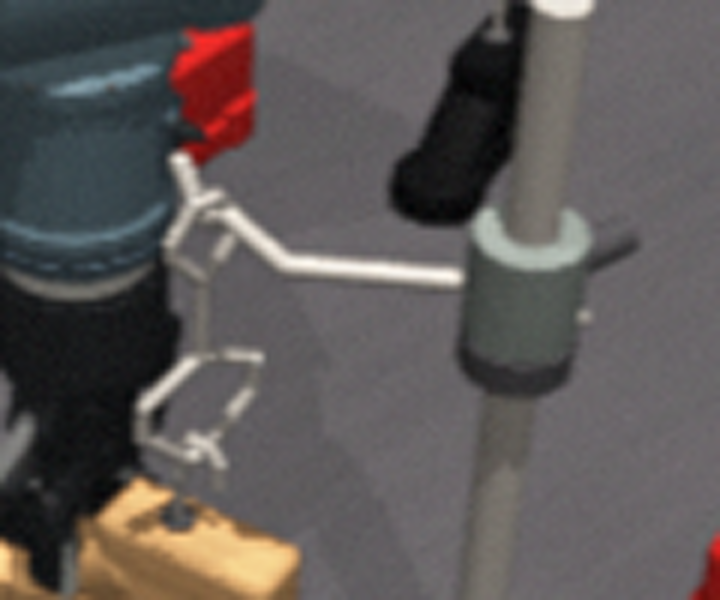

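View pics/w15.png

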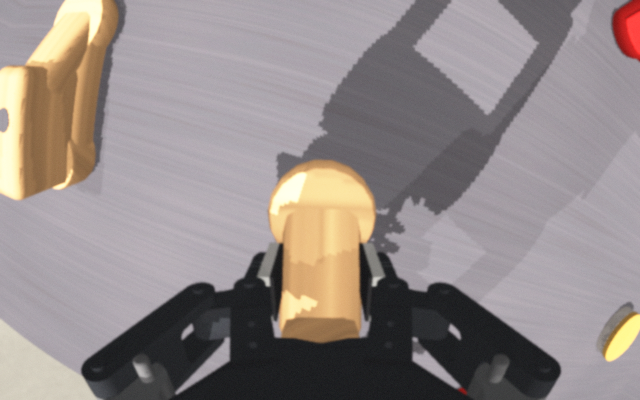

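```bash
python3 -m handwheel '{"dp":[[0,-0.003,0],[0,-0.003,0],[0,-0.003,0],[0,-0.003,0],[0,-0.003,0],[0,-0.003,0]],"roll":[0,0,0,0,0,0]}' 1 20
python3 -m handwheel '{"dp":[[0,0,0],[0,0,0],[0,0,0],[0,0,0]],"roll":[0,0,0,0]}' 0.1 20
python3 - <<'E'
from h import *
view("scene","s16");view("wrist","w16");s=state();print(s["width"],s["time"],s["wrist_force"],s["torque"])
im=cv2.imread("pics/s16.png");cv2.imwrite("pics/s16d.png",cv2.resize(im[165:265,310:430],None,fx=6,fy=6,interpolation=cv2.INTER_CUBIC))
E
```

```text
time: 19.95
tcp_pos: [0.5811, -0.0584, 0.0852]
tcp_rot: [-0.698, -0.114, 0.114, 0.698]
wrist_force: [0.5, -0.6, 0.3]
width: 0.0371
time: 20.28
tcp_pos: [0.5812, -0.0585, 0.0852]
tcp_rot: [-0.698, -0.114, 0.114, 0.698]
wrist_force: [-0.3, -0.2, -1.0]
width: 0.0388
0.03865590738499998 20.3833 [ 0.1465705   0.89630036 -0.34292952] [-0.00387799  0.05870898 -0.08353121]
```

View pics/s16d.png

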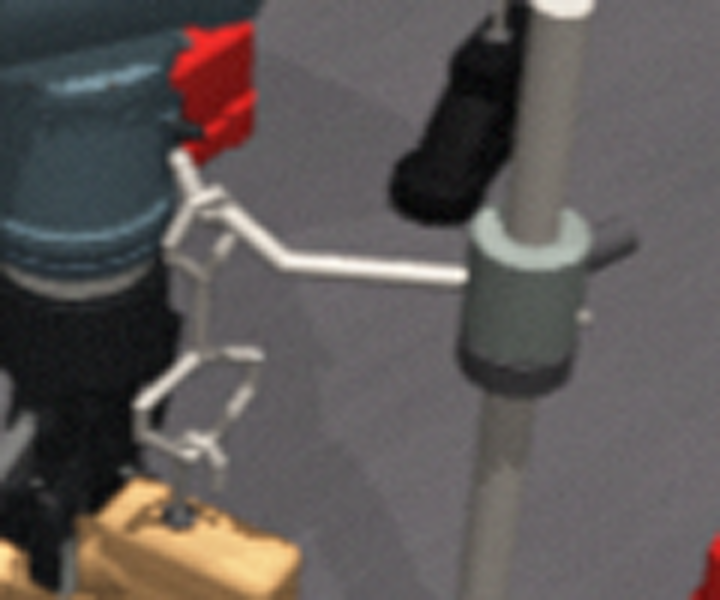

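View pics/w16.png

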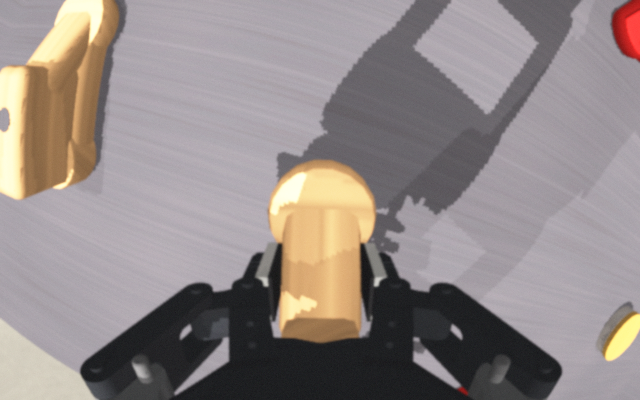

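```bash
python3 -m handwheel '{"dp":[[0,0,0],[0,0,0],[0,0,0],[0,0,0],[0,0,0],[0,0,0]],"roll":[0,0,0,0,0,0]}' -0.05 20
python3 - <<'E'
from h import *
view("wrist","w17");s=state();print(s["width"],s["time"],s["wrist_force"],s["torque"])
E
```

```text
time: 20.88
tcp_pos: [0.5812, -0.0584, 0.0853]
tcp_rot: [0.698, 0.114, -0.114, -0.698]
wrist_force: [0.2, -0.1, -0.1]
width: 0.0445
0.04475918546826496 20.9333 [ 0.23802024 -1.32243102 -0.65632339] [-0.01834486 -0.03747561  0.06287257]
```

View pics/w17.png

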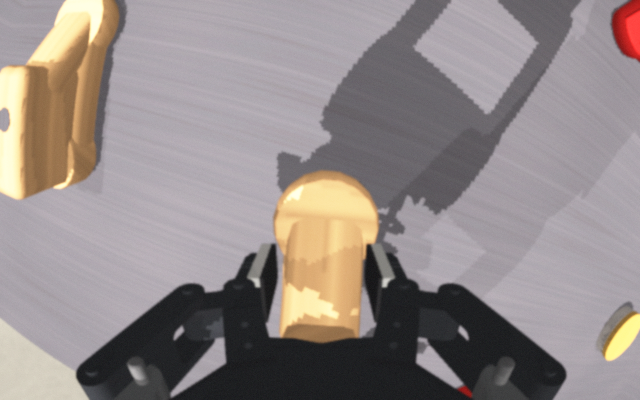

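```bash
python3 -m handwheel '{"dp":[[0,0,0],[0,0,0],[0,0,0],[0,0,0],[0,0,0],[0,0,0],[0,0,0],[0,0,0],[0,0,0],[0,0,0],[0,0,0],[0,0,0]],"roll":[0,0,0,0,0,0,0,0,0,0,0,0]}' -1 20
python3 - <<'E'
from h import *
view("wrist","w18");view("scene","s18");s=state();print(s["width"],s["time"],s["wrist_force"])
im=cv2.imread("pics/s18.png");cv2.imwrite("pics/s18d.png",cv2.resize(im[165:285,310:430],None,fx=5,fy=5,interpolation=cv2.INTER_CUBIC))
E
```

```text
time: 21.93
tcp_pos: [0.5812, -0.0584, 0.0853]
tcp_rot: [0.698, 0.114, -0.114, -0.698]
wrist_force: [-0.3, -0.5, -0.5]
width: 0.0856
0.08555585851192582 22.0333 [-0.36906203  0.26803167 -0.52488706]
```

View pics/w18.png

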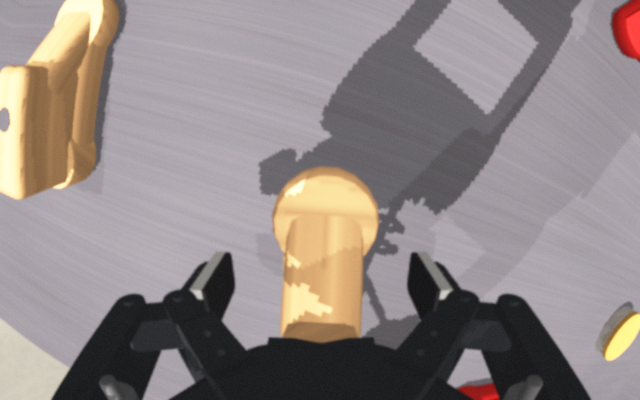

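View pics/s18d.png

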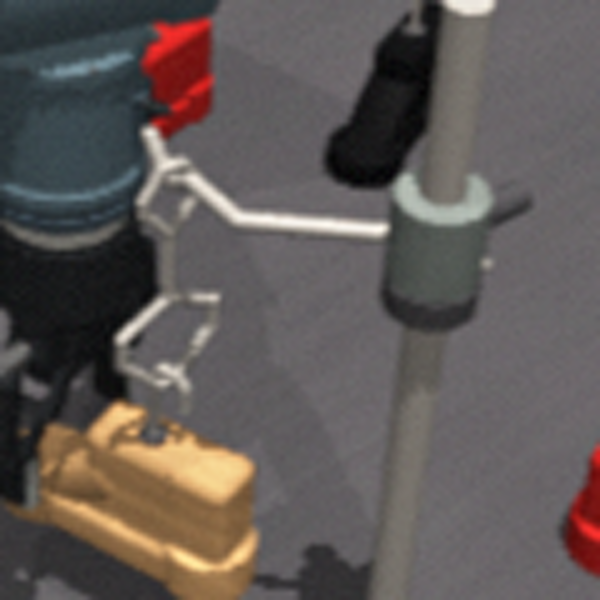

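```bash
python3 -m handwheel '{"dp":[[-0.04,0,0.01],[-0.1,0,0.01],[-0.18,0,0.01],[-0.27,0,0.01],[-0.37,0,0.01],[-0.48,0,0.01],[-0.6,0,0.01],[-0.72,0,0.01],[-0.8,0,0.01],[-0.85,0,0.01],[-0.85,0,0.01],[-0.85,0,0.01]],"roll":[0,0,0,0,0,0,0,0,0,0,0,0]}'
python3 -m handwheel '{"dp":[[0,0,0],[0,0,0],[0,0,0],[0,0,0],[0,0,0],[0,0,0],[0,0,0],[0,0,0],[0,0,0],[0,0,0],[0,0,0],[0,0,0]],"roll":[0,0,0,0,0,0,0,0,0,0,0,0]}'|head -1
python3 - <<'E'
from h import *
view("wrist","w19");view("scene","s19");
for i in range(12): get_image("top")
view("scene","s20")
view("top","t20")
a=cv2.imread("pics/s19.png");b=cv2.imread("pics/s20.png");r=(slice(165,285),slice(310,420))
print(state()["time"],"diff",np.abs(a[r].astype(int)-b[r]).mean(),np.abs(a[r].astype(int)-b[r]).max(),np.abs(a[300:390,150:280].astype(int)-b[300:390,150:280]).mean())
cv2.imwrite("pics/s20d.png",cv2.resize(b[165:285,300:420],None,fx=5,fy=5,interpolation=cv2.INTER_CUBIC))
E
```

```text
time: 23.03
tcp_pos: [0.4196, -0.1108, 0.0856]
tcp_rot: [0.698, 0.114, -0.113, -0.698]
wrist_force: [0.3, -0.2, -0.9]
width: 0.0857
time: 24.03
24.8333 diff 1.8556313131313131 22 1.7880911680911682
```

View pics/s20d.png

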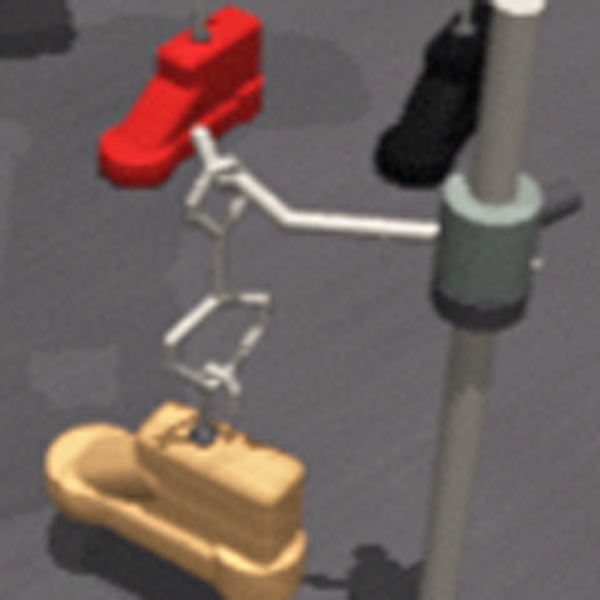

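View pics/t20.png

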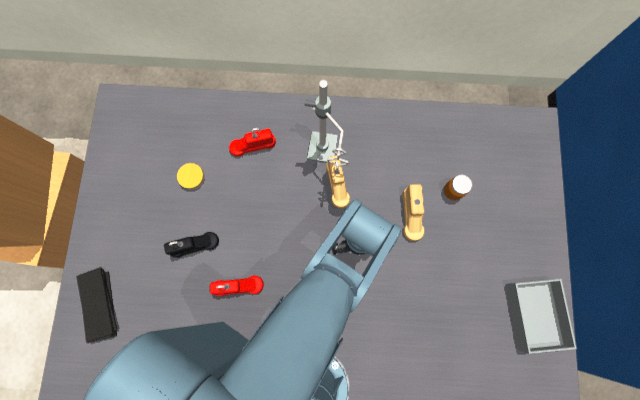

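```bash
python3 -c "
from rig import *
print(sign_off(), state()['time'])"
```

```text
the job is handed in; nothing more can be done
the job is handed in; nothing more can be done
```

The wooden last now hangs by its hook in the bottom of the link's lower loop, and the stand's arm is on its stop. I handed the job in at about 25 s.

- **Grip:** I gripped the last by the instep, just in front of the block. The tool can only point down, and on the block itself the gripper would have hit the link and the arm's tip. I turned the last about 25° relative to the link for the same reason. It did not slip or turn in the grip.
- **Pull:** The carriage slid at about 6 N chain pull until the pull rose at the stop. I then held about 12.5–13.5 N chain pull (10–10.7 N at the wrist plus the last's weight, about 2.7 N) for just over a second. No reading came near 20 N. Then I eased the load off, opened the gripper in small steps and backed away.

**Last checks:**
- The carriage sits on the collar, the hook sits in the loop bottom and the last is clear of the bench.
- Two scene pictures about 0.7 s apart differ only by image noise, so it hangs still.
- In the top view nothing else had visibly moved.

**Disagreements and one lapse:**
- The top camera's positions differed from the wrist and scene cameras by up to about 9 mm. I went by the wrist camera, the scene camera and the arm's own position readings instead.
- The gap between the wrist and the arm's tip was only a millimetre or two by calculation. I saw no contact in the pictures or the force readings.
- In one step I ran the same typed pull-down row set three times in a shell loop instead of typing each call.

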